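# Rock a tight relay out of its socket on the repair turntable

### The arm

A 7-joint arm with a two-finger parallel gripper is mounted at the origin on the work surface. World frame = base frame: x ahead of the robot, y to its left, z up, the work surface at z = 0. Lengths are in m, angles in rad, forces in N, time in s.
With the tool pointing down it reaches from about 0.4 to 0.85 m from the base axis. Payload 10.4 kg.
Tool frame: the origin (TCP) lies at the very end of the fingers, on their centre line; the grasp point (between the pads) lies r.tcp_to_grasp behind it (r.tcp_to_grasp is the distance from the TCP to the grasp point, in m); z points along the fingers, y is the line along which they close (so a half turn about z gives the same grasp; the last joint's range is limited). The gripper opens to 87 mm and grips with 3 to 60 N. Pads are 19 mm wide; open, the fingers measure 117 mm over their backs; the gripper's body (75 mm by 190 mm) begins 51 mm behind the grasp point.
Start: joints at [1.231, 0.332, -0.065, 1.46, 0.022, 1.35, -0.088], TCP at [0.195, -0.594, 0.223] pointing down, gripper open.
Joint ranges: [-2.6, 2.6], [-0.5, 2.12], [-1.47, 1.34], [0.16, 2.42], [-1.27, 4.41], [0.06, 2.06], [-2.6, 2.6]. Speed limits (rad/s): [2.22, 2.22, 2.79, 2.79, 3.14, 3.14, 3.14].

### API

Orientations are given as a unit quaternion [x, y, z, w].
In Python, from bench import monitor, cams, ticket, r gives the robot as it stands.
- The arm moves only by the shell command python3 -m crank 'ROWS' [OPENING] [FORCE]. ROWS is a JSON object whose one key "steps" holds a list of rows, each a list of 2 entries, a list of its own where there are three numbers: the shift along the world's x, y, z in units of 25 mm (1.0 is 25 mm), then the turn, a rotation vector about the world's x, y, z in units of 5 degrees (1.0 is 5 degrees). In form: {"steps": [[[x, y, z], [ax, ay, az]], ...]}. A call has 1 to 10 rows; each row shifts and turns the commanded pose from where the row before left it; what a row does not reach is not made up. A row lasts 1/12 s, in which the tool goes at most 41.7 mm and 7.16 degrees, less where a joint would pass 70% of its speed; a pose out of reach is approached as far as the arm can. A call is refused whole if a number of a shift passes 1 or a number of a turn 1, either way. A call with a gripper value outside its range is refused whole. OPENING is the finger opening in mm, from 0 to 87, set as the call begins (- or left out, the last holds). The fingers move at their own pace and stop on an object; FORCE is the grip in N (left out, the last holds). Time passes only in rows, so rows that do not move let the fingers close. It gives the time, the measured TCP pose, the force, the opening and the grip force at its end, in the units of the state.
- monitor.read_state(): the state, without advancing time (a new reading comes with each control period).
- cams.camera(name): name is "scene" or "side" or "wrist"; returns a dict with "pixels" (420x560x3 uint8, blue, green, red), "z_map" (420x560 float32, m along the optical axis (not along the pixel's ray), 0 where there is no reading), "vfov" (degrees; the focal length in pixels is half the picture's height over the tangent of half this angle, whatever the lens; pixels are square), "cx", "cy" (the principal point, pixels), "T" (4x4, takes a point from camera to world coordinates). Camera axes: x right, y up, looking along -z (the intrinsics and any distortion apply to the point x, -y, -z); pixel columns grow to the right and rows downward; lengths in m; the calibration is good to about 2 mm. A picture is of the moment at which its call begins.
- ticket.close_job(): hands the job in; it is judged then, once.
The state is a dict: "time": time; "joint_positions": joint angles; "joint_vel": joint speeds; "joint_torque": joint torques, N m; "ee_pos": TCP position; "eef_rot": TCP orientation; "ft_force": force on the tool from outside, world axes, zero at the start; "torque": the same for the moment, N m; "width": finger opening in m; "grip_force": force on a finger pad.
Only numpy, scipy, OpenCV 4.12 (cv2) and the standard library are available. Lean on these libraries where they do the work, as an engineer would, in place of code of your own. Each camera call takes 0.05 s, during which the arm holds its last target. There are 200 camera calls.

### The job

Turn the repair turntable by its black knob until the front station clicks in, with the two relays in front at the red pointer. Then unplug the relay with the blue cap: it sits very tight, and dragging it straight out would bow the board and tear its solder joints, so rock it well over from side to side, to and fro in the direction of its longer side, easing it up a little with each swing until it frees. Finish while still holding it in the gripper, upright and a finger's breadth clear above its own socket, so that its contacts can be looked at; the turntable stays in its click, the other relay plugged in, and everything else on the bench where it lies.

Things in the scene. Friction and masses are not known exactly. Their poses are not given: they have to be found in the camera images.
- stand: Fixed foot of the rotary repair stand: plate 250 x 250 x 12 mm with a column. Origin: centre of the plate's underside, on the turntable's vertical axis; z up. On its -x side (front), out to 185 mm from the axis and 56 mm high, a spring index plunger with a red diamond pointer.
- turntable: Round aluminium table, 240 mm in diameter, top 52 mm above the bench, turning about the stand's axis. Origin as the stand's; relays on its -x side. Front station: its x along the stand's x. It starts turned 0.6 to 1.1 rad anticlockwise of that. A plunger clicks there between two pins, pulling it in from within 0.05 rad; entering or leaving takes 11 N at the knob, other turning 2 N.
- turn_knob (a point): On the axis of the turntable's black upright knob, 90 mm above the bench and 103 mm from the turntable's axis; turns with the table. The knob is a round post 20 mm in diameter, from 66 to 104 mm above the bench. It lies on the turntable's +y axis.
- board (a joint): How far the green circuit board (120 x 150 mm, its underside 60 mm above the bench, on rubber mounts on the turntable) is bowed up by pulling, m: 0 at rest, 6 N per mm after the first 3 N. The solder joints tear at 0.0035 (about 24 N of pull). Nothing on it but the relays stands higher than 25 mm above its top.
- socket_left (a point): Centre of the mouth of one of two black relay sockets, 80 mm above the bench, 34 mm from the turntable's axis towards the relays' side and 34 mm to the side (turntable's +y). x: along the relays' long side, z up. Mouth 35 (x) x 31 mm, outside 43 x 39 mm, 14 mm deep; springs inside press on the wide faces (+-y) of the relay's foot.
- socket_right (a point): The same for the other socket, 68 mm away in y.
- relay: Relay with a BLUE cap, 40 to 85 g, in either socket. White case 38 (x, long) x 28 (y) x 42 mm high on the socket's rim; below it a foot 32 x 24 x 13 mm in the socket. Origin: centre of the foot's underside, 13 mm below the mouth when plugged in; case from 13 to 55 mm above it; x in line with the turntable's axis, z up. Wholly clear when 13 mm up.
- relay_cap (a point): Centre of the blue cap's top, 122 mm above the bench when plugged in. Friction holds the relay for its first 11 mm: a straight pull takes 27 to 35 N. While it is swung in its x-z plane (tilted about its y axis, 6 to 8 degrees each way, turning about a point at the socket's mouth) little lifts it: about 1 mm up per full swing of 12 to 16 degrees is safe.
- relay2: The other relay, of the same size and make, with an ORANGE cap, in the other socket, same origin and axes: leave it plugged in.
- dome: Dome camera, white base 110 mm in diameter with a black dome, 77 mm high, loose on the bench; origin under its centre. Leave it.
- driver: Screwdriver with red handle lying on the bench. Leave it.
- spray: Spray can, 52 mm in diameter, 150 mm high; origin under its centre. Leave it.
- solder: Spool of solder, 56 mm in diameter, 42 mm high. Leave it.
- tape: Roll of black tape, 90 mm in diameter, 19 mm high. Leave it.
- meter: Yellow multimeter, 160 x 80 x 35 mm, lying flat. Leave it.

How it is judged:
By the outcome, as a careful person would: the job done as asked, in the order asked, and still so for the second after the job is handed in, while the arm keeps its last pose, push and grip.
It also fails if it takes over 67 s, if anything falls off the work surface, if the arm or the gripper's body presses on something with over 40 N, if the wrist force passes 120 N, or if a joint passes its speed limit or range.

## Working session

There is one attempt and no reset: what is moved stays moved. The work goes in short steps, Python scripts to look and compute and a shell command to move; the robot and the scene stay as the last step left them, time stands still between calls to the robot, and variables do not carry over. Pictures are saved under pics/ and viewed, at most 10 in all, crops included, and the job is handed in when it is done.

```bash
ls; mkdir -p pics
cat > h.py <<'E'
import numpy as np, cv2
from bench import monitor, cams, ticket, r
def snap(n,f):
    c=cams.camera(n); cv2.imwrite('pics/'+f+'.png',c['pixels']); np.savez('pics/'+f+'.npz',**{k:c[k] for k in c}); return c
def world(c,u,v,z=None):
    H=c['pixels'].shape[0]; f=H/2/np.tan(np.radians(float(c['vfov']))/2); T=np.array(c['T'])
    d=np.array([(u-c['cx'])/f,-(v-c['cy'])/f,-1.])
    D=T[:3,:3]@d; o=T[:3,3]
    s=float(c['z_map'][int(v),int(u)]) if z is None else (z-o[2])/D[2]
    return o+s*D
def st():
    s=monitor.read_state(); print({k:np.round(s[k],4).tolist() for k in s if k not in('joint_vel','joint_torque')})
E
python3 - <<'E'
from h import *
st(); print(r.tcp_to_grasp)
for n in('scene','side','wrist'):
    c=snap(n,n+'0'); print(n,{k:np.round(c[k],3).tolist() for k in c if k not in('pixels','z_map')})
E
```

```text
pics
{'time': 0.0, 'joint_positions': [1.2314, 0.3329, -0.0647, 1.4609, 0.0216, 1.3499, -0.0885], 'ee_pos': [0.1946, -0.5935, 0.2218], 'eef_rot': [0.9875, 0.1577, -0.0001, -0.0007], 'ft_force': [-0.0237, 0.2624, 0.7335], 'torque': [0.019, -0.0468, 0.0216], 'grip_force': 0.0, 'width': 0.0872}
0.0187
scene {'vfov': 55.679, 'cx': 275.026, 'cy': 201.112, 'T': [[-0.304, -0.72, 0.624, 1.201], [0.952, -0.223, 0.208, 0.182], [-0.01, 0.657, 0.754, 0.911], [0.0, 0.0, 0.0, 1.0]]}
side {'vfov': 47.17, 'cx': 281.857, 'cy': 208.822, 'T': [[-0.99, 0.08, -0.114, 0.372], [-0.138, -0.664, 0.735, 1.131], [-0.017, 0.743, 0.669, 1.184], [0.0, 0.0, 0.0, 1.0]]}
wrist {'vfov': 63.078, 'cx': 280.561, 'cy': 208.669, 'T': [[0.312, 0.909, 0.276, 0.272], [-0.95, 0.298, 0.09, -0.57], [-0.001, -0.29, 0.957, 0.384], [0.0, 0.0, 0.0, 1.0]]}
```

View pics/scene0.png

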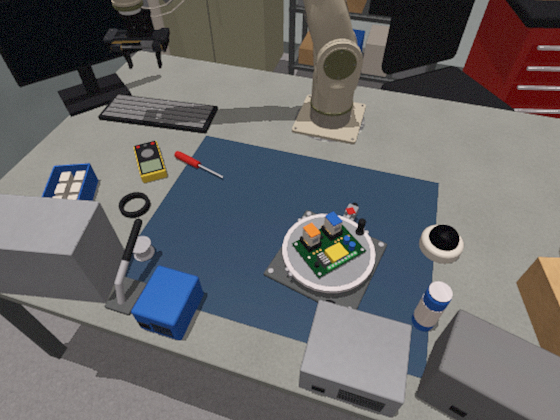

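View pics/side0.png

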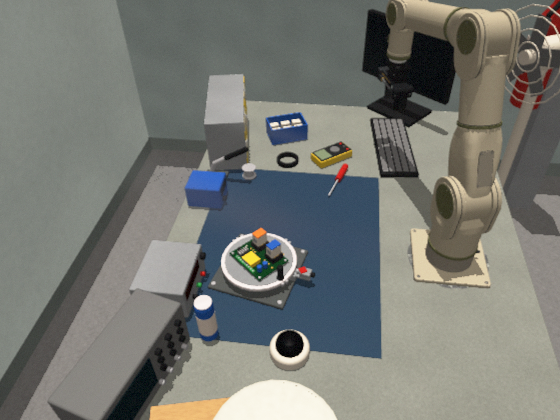

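The side view shows the knob at about (281,272), the blue cap at (273,246), the orange cap at (260,236) and the pointer at (305,272). I'll enlarge both views.

Run:
```python
import cv2,numpy as np
a=cv2.imread('pics/scene0.png')[185:310,255:395]; b=cv2.imread('pics/side0.png')[215:315,200:325]
a=cv2.resize(a,None,fx=4,fy=4,interpolation=2)[:500]; b=cv2.resize(b,(500,400),interpolation=2)
cv2.imwrite('pics/a.png',cv2.resize(a,(560,500)));cv2.imwrite('pics/b.png',b)
```

```text
(no output)
```

View pics/a.png

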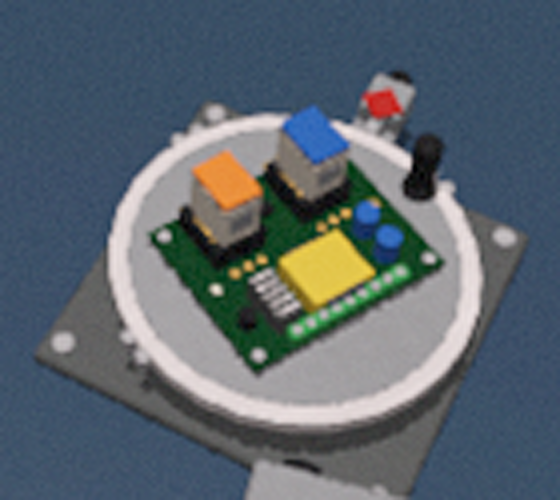

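View pics/b.png

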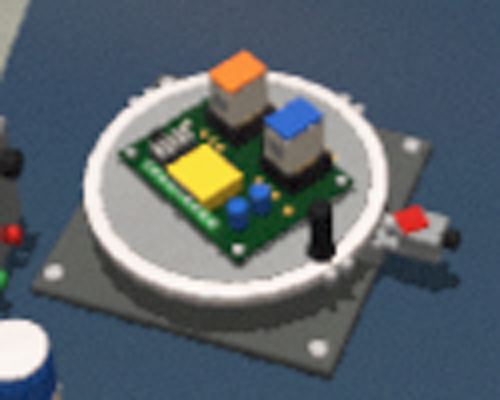

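The enlarged crops show both caps, the knob top, the red diamond and the plate bolts clearly. I'll compute positions from both views.

```bash
cat > m.py <<'E'
from h import *
A=np.load('pics/scene0.npz');B=np.load('pics/side0.npz')
pa=dict(blue=(314,134,.122),orange=(227,180,.122),knob=(429,145,.104),ptr=(382,103,.056),b1=(215,113,.012),b2=(505,237,.012),b3=(63,342,.012))
pb=dict(blue=(294,117,.122),orange=(238,70,.122),knob=(321,210,.104),ptr=(410,219,.056),b1=(412,145,.012),b2=(318,348,.012),b3=(54,272,.012))
P={}
for k in pa:
    u,v,z=pa[k];p=world(A,u/4+255,v/4+185,z)
    u,v,z=pb[k];q=world(B,u/4+200,v/4+215,z)
    P[k]=(p+q)[:2]/2
    print(k,p.round(4)[:2],q.round(4)[:2])
ax=(P['b2']+P['b3'])/2; print('axis bolts',ax)
for m in('scene','side'):
    c=A if m=='scene' else B; z=c['z_map']
d=P['ptr']-ax; print('ptr dist',np.hypot(*d),'front dir deg',np.degrees(np.arctan2(d[1],d[0])))
for k in('blue','orange','knob'):
    e=P[k]-ax;print(k,np.hypot(*e),np.degrees(np.arctan2(e[1],e[0])))
print('b1->b2 dir',np.degrees(np.arctan2(*(P['b2']-P['b1'])[::-1])),np.degrees(np.arctan2(*(P['b3']-P['b1'])[::-1])),np.hypot(*(P['b2']-P['b1'])))
E
python3 m.py
```

```text
blue [0.5601 0.1242] [0.5558 0.1283]
orange [0.6117 0.0807] [0.607  0.0834]
knob [0.5324 0.1953] [0.5247 0.2028]
ptr [0.4653 0.1587] [0.4624 0.1621]
b1 [0.4729 0.0431] [0.4729 0.0442]
b2 [0.5203 0.2595] [0.5208 0.2587]
b3 [ 0.6889 -0.0028] [0.7354 0.2125]
axis bolts [0.6163419  0.18197577]
ptr dist 0.15397632024817914 front dir deg -171.93117924222645
blue 0.0806916750617013 -136.36656020596953
orange 0.10015447008799909 -94.00179419439999
knob 0.08939746111592024 168.99199172646465
b1->b2 dir 77.52750172611219 14.341723522493872 0.220702867975763
```

```bash
python3 -m crank '{"steps":[[[1,1,0],[0,0,1]],[[1,1,0],[0,0,1]],[[1,1,0],[0,0,1]],[[1,1,0],[0,0,1]],[[1,1,0],[0,0,1]],[[1,1,0],[0,0,1]],[[1,1,0],[0,0,1]],[[1,1,0],[0,0,1]],[[1,1,0],[0,0,1]],[[1,1,0],[0,0,1]]]}' 50 20
python3 -m crank '{"steps":[[[0.15,1,0],[0,0,1]],[[0.15,1,0],[0,0,1]],[[0.15,1,0],[0,0,1]],[[0.15,1,0],[0,0,1]],[[0.15,1,0],[0,0,1]],[[0.15,1,0],[0,0,1]],[[0.15,1,0],[0,0,1]],[[0.15,1,0],[0,0,1]],[[0.15,1,0],[0,0,1]],[[0.15,1,0],[0,0,1]]]}'
python3 -m crank '{"steps":[[[0.15,1,0],[0,0,1]],[[0.15,1,0],[0,0,1]],[[0.15,1,0],[0,0,1]],[[0.15,1,0],[0,0,0.8]],[[0.15,1,0],[0,0,0]],[[0.15,1,0],[0,0,0]],[[0.15,0,0],[0,0,0]],[[0.15,0,0],[0,0,0]]]}'
python3 - <<'E'
from h import *
st(); c=snap('wrist','w1')
E
```

```text
time: 0.98
ee_pos: [0.4456, -0.3425, 0.2225]
eef_rot: [0.827, 0.562, -0.0, -0.0]
ft_force: [0.7, -0.7, -0.2]
width: 0.05
grip_force: 0.0
time: 1.82
ee_pos: [0.4821, -0.0927, 0.2225]
eef_rot: [0.512, 0.859, -0.0, -0.0]
ft_force: [0.9, -0.6, -0.2]
width: 0.05
grip_force: 0.0
time: 2.48
ee_pos: [0.5122, 0.0574, 0.2225]
eef_rot: [0.364, 0.931, 0.0, -0.0]
ft_force: [0.5, 0.2, -0.8]
width: 0.0501
grip_force: 0.0
{'time': 2.4833, 'joint_positions': [0.5192, 0.1611, -0.7844, 1.7137, 0.1172, 1.3152, 0.5374], 'ee_pos': [0.5122, 0.0574, 0.2225], 'eef_rot': [0.3639, 0.9314, 0.0001, -0.0001], 'ft_force': [0.4969, 0.2497, -0.7536], 'torque': [0.0614, -0.1948, 0.0104], 'grip_force': 0.0, 'width': 0.0501}
```

View pics/w1.png

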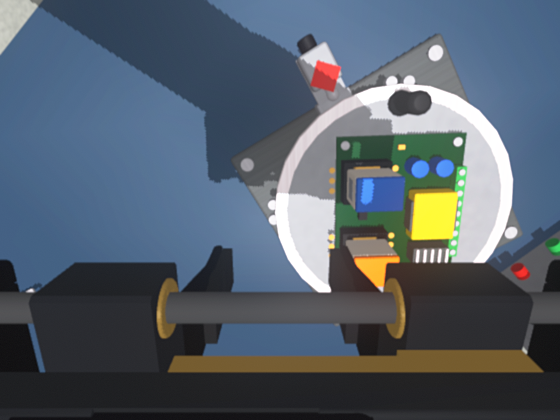

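The wrist view shows the knob top at about (421,102), the blue cap at (382,195), the pointer at (325,76), and plate bolts at (247,165), (435,53) and (511,232).

Run:
```python
from h import *
C=np.load('pics/w1.npz')
print(C['T'].round(3).tolist())
W=lambda u,v,z: world(C,u,v,z)[:2].round(4)
for n,a in dict(knob=(422,102,.104),blue=(382,195,.122),ptr=(325,76,.056),b1=(247,165,.012),b2=(435,53,.012),b4=(511,232,.012)).items(): print(n,W(*a),world(C,a[0],a[1]).round(4))
b1,b4=W(247,165,.012),W(511,232,.012);ax=(b1+b4)/2;print('axis',ax)
# rim fit from scene/side z maps: ring top points near z .052
for f in('scene0','side0','w1'):
    D=np.load(f'pics/{f}.npz');px=D['pixels'].astype(int)
    m=(px.min(2)>175); 
    Q=[world(D,u,v) for v,u in np.argwhere(m)]
    Q=np.array([q for q in Q if .03<q[2]<.065 and np.hypot(q[0]-.6045,q[1]-.128)<.13 and np.hypot(q[0]-.6045,q[1]-.128)>.1])
    if len(Q)<20: print(f,len(Q));continue
    A=np.c_[2*Q[:,:2],np.ones(len(Q))];s=np.linalg.lstsq(A,(Q[:,:2]**2).sum(1),rcond=None)[0]
    print(f,len(Q),'c',s[:2].round(4),'r',np.sqrt(s[2]+s[0]**2+s[1]**2).round(4),Q[:,2].mean())
```

```text
[[0.678, -0.704, -0.213, 0.455], [0.735, 0.649, 0.197, 0.111], [-0.001, -0.29, 0.957, 0.384], [0.0, 0.0, 0.0, 1.0]]
knob [0.5281 0.1936] [0.528  0.1935 0.1041]
blue [0.5593 0.1235] [0.4549 0.1109 0.3843]
ptr [0.4634 0.1569] [0.4635 0.157  0.0554]
b1 [0.476  0.0411] [0.4758 0.0418 0.0156]
b2 [0.5227 0.2578] [0.5221 0.2565 0.0153]
b4 [0.7396 0.2116] [0.7371 0.2108 0.0152]
axis [0.6078  0.12635]
scene0 1039 c [0.6054 0.127 ] r 0.1135 0.050416833606666975
side0 726 c [0.605  0.1304] r 0.1127 0.051446664275483986
w1 8493 c [0.6028 0.1274] r 0.1105 0.05151473114240448
```

```bash
python3 -m crank '{"steps":[[[0.105,0.93,0],[0,0,0]],[[0.105,0.93,0],[0,0,0]],[[0.105,0.93,0],[0,0,0]],[[0.105,0.93,0],[0,0,0]],[[0.105,0.93,0],[0,0,0]],[[0.105,0.93,0],[0,0,0]],[[0,0,-1],[0,0,0]],[[0,0,-1],[0,0,0]],[[0,0,-1],[0,0,0]],[[0,0,0],[0,0,0]]]}'
python3 -m crank '{"steps":[[[0,0,-1],[0,0,0]],[[0,0,-1],[0,0,0]],[[0,0,-0.9],[0,0,0]],[[0,0,0],[0,0,0]]]}'
python3 -m crank '{"steps":[[[0,0,0],[0,0,0]],[[0,0,0],[0,0,0]],[[0,0,0],[0,0,0]],[[0,0,0],[0,0,0]],[[0,0,0],[0,0,0]],[[0,0,0],[0,0,0]]]}' 5 40
```

```text
time: 3.37
ee_pos: [0.5261, 0.1927, 0.1428]
eef_rot: [0.366, 0.931, -0.002, -0.003]
ft_force: [-1.0, -0.4, -0.4]
width: 0.0501
grip_force: 0.0
time: 3.7
ee_pos: [0.5266, 0.1933, 0.0722]
eef_rot: [0.366, 0.931, -0.002, -0.002]
ft_force: [-0.4, -0.1, -0.4]
width: 0.0502
grip_force: 0.0
time: 4.2
ee_pos: [0.5282, 0.1955, 0.0757]
eef_rot: [0.365, 0.931, 0.0, 0.0]
ft_force: [-0.8, -1.1, 7.6]
width: 0.0181
grip_force: 40.1
```

Run:
```python
import numpy as np
t=np.radians(138.1-np.arange(0,61,3)*60.5/60); p=np.array([.605,.128])+.1034*np.c_[np.cos(t),np.sin(t)]
print((np.diff(p,axis=0)/.025).round(2).tolist())
```

```text
[[0.15, 0.16], [0.16, 0.15], [0.17, 0.14], [0.17, 0.13], [0.18, 0.12], [0.19, 0.11], [0.19, 0.1], [0.2, 0.09], [0.2, 0.08], [0.21, 0.07], [0.21, 0.06], [0.21, 0.05], [0.21, 0.04], [0.22, 0.03], [0.22, 0.02], [0.22, 0.0], [0.22, -0.01], [0.22, -0.02], [0.22, -0.03], [0.21, -0.04]]
```

```bash
python3 -m crank '{"steps":[[[0.15,0.16,0],[0,0,-0.605]],[[0.16,0.15,0],[0,0,-0.605]],[[0.17,0.14,0],[0,0,-0.605]],[[0.17,0.13,0],[0,0,-0.605]],[[0.18,0.12,0],[0,0,-0.605]],[[0.19,0.11,0],[0,0,-0.605]],[[0.19,0.10,0],[0,0,-0.605]],[[0.20,0.09,0],[0,0,-0.605]],[[0.20,0.08,0],[0,0,-0.605]],[[0.21,0.07,0],[0,0,-0.605]]]}'
python3 -m crank '{"steps":[[[0.21,0.06,0],[0,0,-0.605]],[[0.21,0.05,0],[0,0,-0.605]],[[0.21,0.04,0],[0,0,-0.605]],[[0.22,0.03,0],[0,0,-0.605]],[[0.22,0.02,0],[0,0,-0.605]],[[0.22,0,0],[0,0,-0.605]],[[0.22,-0.01,0],[0,0,-0.605]],[[0.22,-0.02,0],[0,0,-0.605]]]}'
python3 -m crank '{"steps":[[[0.22,-0.03,0],[0,0,-0.605]],[[0.21,-0.04,0],[0,0,-0.605]],[[0,0,0],[0,0,0]],[[0,0,0],[0,0,0]]]}'
python3 - <<'E'
from h import *
st(); c=snap('side','s2')
cv2.imwrite('pics/s2c.png',cv2.resize(c['pixels'][195:315,190:340],(750,600),interpolation=2))
E
```

```text
time: 5.03
ee_pos: [0.5736, 0.2249, 0.0758]
eef_rot: [0.596, 0.803, 0.0, -0.0]
ft_force: [-3.1, -0.8, 5.3]
width: 0.018
grip_force: 39.9
time: 5.7
ee_pos: [0.614, 0.2293, 0.0756]
eef_rot: [0.751, 0.66, -0.002, -0.002]
ft_force: [-35.2, -6.8, 27.2]
width: 0.0181
grip_force: 39.6
time: 6.03
ee_pos: [0.627, 0.2273, 0.0758]
eef_rot: [0.784, 0.62, -0.0, -0.0]
ft_force: [-4.6, -0.5, 6.8]
width: 0.0181
grip_force: 39.9
{'time': 6.0333, 'joint_positions': [-0.0321, 0.5925, -0.5365, 1.4766, 0.316, 1.1601, -0.8533], 'ee_pos': [0.627, 0.2273, 0.0758], 'eef_rot': [0.7845, 0.6201, -0.0003, -0.0003], 'ft_force': [-4.6435, -0.5406, 6.8498], 'torque': [-0.2561, 1.0169, -0.1328], 'grip_force': 39.8911, 'width': 0.0181}
```

View pics/s2c.png

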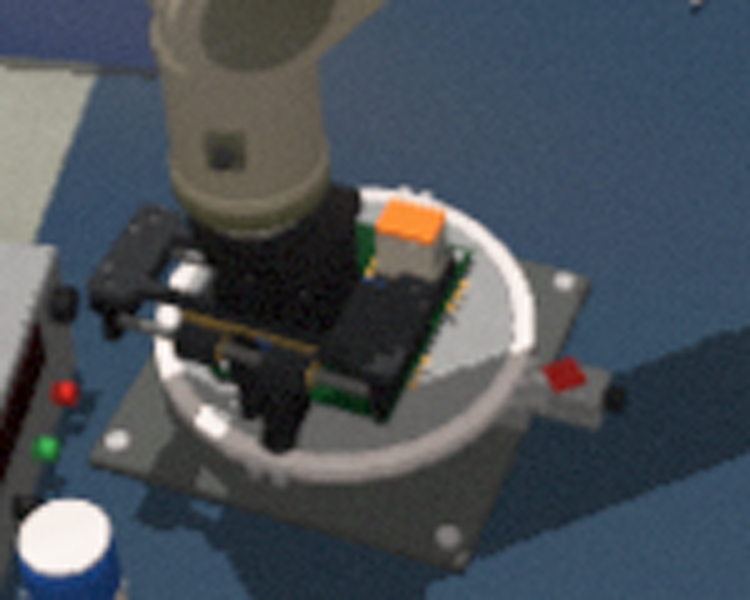

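The side view shows the gripper over the knob and the blue relay hidden behind it. The force peaked at 35 N and then fell to 5 N, which suggests the station clicked in. I'll release, lift and check.

```bash
python3 -m crank '{"steps":[[[0,0,0],[0,0,0]],[[0,0,0],[0,0,0]],[[0,0,0],[0,0,0]],[[0,0,1],[0,0,0]],[[0,0,1],[0,0,0]],[[0,0,1],[0,0,0]],[[0,0,1],[0,0,0]],[[0,0,1],[0,0,0]],[[0,0,0.5],[0,0,0]],[[0,0,0],[0,0,0]]]}' 60 20
python3 - <<'E'
from h import *
st(); c=snap('wrist','w3');s=snap('scene','sc3');snap('side','sd3')
a=cv2.resize(s['pixels'][185:310,255:395],(448,400),interpolation=2)
cv2.imwrite('pics/w3c.png',cv2.resize(c['pixels'][:300],(800,429)))
E
```

```text
time: 6.92
ee_pos: [0.6287, 0.2275, 0.2158]
eef_rot: [0.785, 0.62, 0.002, 0.001]
ft_force: [0.5, 0.0, -0.8]
width: 0.0596
grip_force: 0.0
{'time': 6.9167, 'joint_positions': [-0.0233, 0.4868, -0.5647, 1.3221, 0.2577, 1.3996, -0.8105], 'ee_pos': [0.6287, 0.2275, 0.2158], 'eef_rot': [0.7845, 0.6201, 0.0024, 0.0008], 'ft_force': [0.4788, 0.0319, -0.8318], 'torque': [0.0129, -0.1305, 0.0236], 'grip_force': 0.0, 'width': 0.0596}
```

View pics/w3.png

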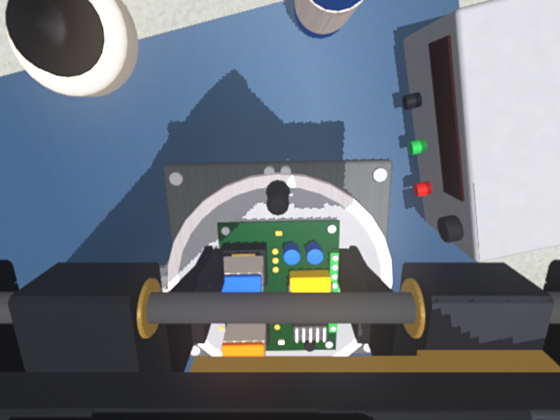

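The wrist view shows the knob at about (278,188), with the board edge lying parallel to the plate edge. I'll back off so both caps are visible and measure precisely.

```bash
python3 -m crank '{"steps":[[[-0.46,-0.98,0],[0,0,0]],[[-0.46,-0.98,0],[0,0,0]],[[-0.46,-0.98,0],[0,0,0]],[[-0.46,-0.98,0],[0,0,0]],[[-0.46,-0.98,0],[0,0,0]],[[-0.46,-0.98,0],[0,0,0]],[[0,0,0],[0,0,0]],[[0,0,0],[0,0,0]]]}'
python3 - <<'E'
from h import *
st(); c=snap('wrist','w4');
cv2.imwrite('pics/w4c.png',cv2.resize(c['pixels'][:260,130:450],(800,650))[:600])
E
```

```text
time: 7.73
ee_pos: [0.5577, 0.0778, 0.2112]
eef_rot: [0.785, 0.619, -0.001, -0.0]
ft_force: [-1.4, 1.0, -0.7]
width: 0.0601
grip_force: 0.0
{'time': 7.7333, 'joint_positions': [0.2511, 0.2512, -0.5517, 1.6193, 0.1357, 1.3116, -0.5578], 'ee_pos': [0.5577, 0.0778, 0.2112], 'eef_rot': [0.7854, 0.6189, -0.001, -0.0002], 'ft_force': [-1.3546, 1.0154, -0.6562], 'torque': [-0.0126, -0.1299, 0.0057], 'grip_force': 0.0, 'width': 0.0601}
```

View pics/w4c.png

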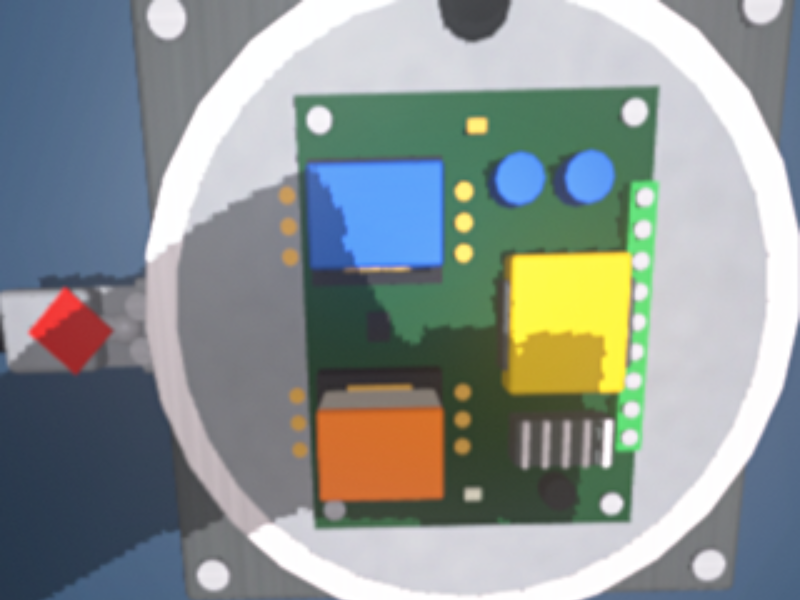

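This view shows the blue cap with corners (308,162) to (443,268) in the crop, the orange cap still seated, and the pointer at (70,330) level with the middle between the relays.

Run:
```python
from h import *
C=np.load('pics/w4.npz')
W=lambda u,v,z: world(C,u/2.5+130,v/2.5,z)[:2]
ang=lambda d:np.degrees(np.arctan2(d[1],d[0])).round(2)
b=[W(*p,.0145) for p in((166,18),(762,5),(709,565),(213,575))]
h=[W(*p,.062) for p in((319,119),(634,111),(611,503),(335,510))]
cb=[W(*p,.122) for p in((308,162),(442,160),(443,268),(308,270))]
co=[W(*p,.122) for p in((318,407),(442,405),(443,498),(321,500))]
for n,q in(('plate',b),('board',h),('blue',cb),('orange',co)):
    print(n,np.mean(q,0).round(4),ang(q[1]-q[0]),ang(q[2]-q[3]),ang(q[0]-q[3]),ang(q[1]-q[2]))
print('ptr',W(70,330,.056))
print(ang(np.mean(cb,0)-np.mean(co,0)), np.linalg.norm(np.mean(cb,0)-np.mean(co,0)))
```

```text
plate [0.6062 0.1257] -12.44 -12.26 77.82 77.87
board [0.6063 0.1261] -12.21 -11.98 77.92 77.83
blue [0.58   0.1665] -12.74 -12.71 75.14 78.33
orange [0.566  0.1011] -12.58 -12.52 77.17 78.37
ptr [0.46381676 0.15759562]
77.93 0.06697096504309191
```

```bash
python3 -m crank '{"steps":[[[0.22,0.89,0],[0,0,0.22]],[[0.22,0.89,0],[0,0,0]],[[0.22,0.89,0],[0,0,0]],[[0.22,0.89,0],[0,0,0]],[[0,0,0],[0,0,0]],[[0,0,0],[0,0,0]],[[0,0,0],[0,0,0]],[[0,0,0],[0,0,0]],[[0,0,0],[0,0,0]],[[0,0,0],[0,0,0]]]}'
python3 - <<'E'
from h import *
st()
E
```

```text
time: 8.62
ee_pos: [0.5806, 0.1681, 0.2126]
eef_rot: [0.779, 0.627, -0.0, 0.0]
ft_force: [-0.6, -0.3, 0.1]
width: 0.06
grip_force: 0.0
{'time': 8.6167, 'joint_positions': [0.1066, 0.3497, -0.5865, 1.5081, 0.1963, 1.3429, -0.7112], 'ee_pos': [0.5806, 0.1681, 0.2126], 'eef_rot': [0.7788, 0.6272, -0.0, 0.0002], 'ft_force': [-0.6156, -0.2897, 0.1361], 'torque': [-0.0749, -0.0602, -0.0278], 'grip_force': 0.0, 'width': 0.06}
```

```bash
python3 -m crank '{"steps":[[[-0.045,-0.055,-1],[0,0,0]],[[0,0,-1],[0,0,0]],[[0,0,-1],[0,0,0]],[[0,0,-1],[0,0,0]],[[0,0,-0.5],[0,0,0]],[[0,0,-0.24],[0,0,0]],[[0,0,0],[0,0,0]],[[0,0,0],[0,0,0]],[[0,0,0],[0,0,0]]]}'
python3 -m crank '{"steps":[[[0,0,0],[0,0,0]],[[0,0,0],[0,0,0]],[[0,0,0],[0,0,0]],[[0,0,0],[0,0,0]],[[0,0,0],[0,0,0]],[[0,0,0],[0,0,0]]]}' 30 40
python3 - <<'E'
from h import *
st()
E
```

```text
time: 9.37
ee_pos: [0.5803, 0.1678, 0.0957]
eef_rot: [0.779, 0.628, 0.001, 0.001]
ft_force: [-0.9, -0.0, -0.1]
width: 0.0601
grip_force: 0.0
time: 9.87
ee_pos: [0.5789, 0.1677, 0.0944]
eef_rot: [0.778, 0.628, -0.0, -0.0]
ft_force: [-4.5, -0.1, 5.4]
width: 0.0374
grip_force: 40.0
{'time': 9.8667, 'joint_positions': [0.0904, 0.4457, -0.5642, 1.6461, 0.258, 1.1256, -0.7552], 'ee_pos': [0.5789, 0.1677, 0.0944], 'eef_rot': [0.7784, 0.6278, -0.0003, -0.0002], 'ft_force': [-4.521, -0.1483, 5.3501], 'torque': [-0.1504, 0.9724, -0.0018], 'grip_force': 39.997, 'width': 0.0374}
```

```bash
cat > tilt.py <<'E'
from h import *
from scipy.spatial.transform import Rotation as R
s=monitor.read_state(); z=R.from_quat(s['eef_rot']).as_matrix()[:,2]
x=np.array([.977,-.211,0]); y=np.array([.211,.977,0]); p=np.array(s['ee_pos'])
print('t',round(s['time'],2),'tilt',np.degrees(np.arctan2(-z@x,-z[2])).round(2),'side',np.degrees(np.arctan2(-z@y,-z[2])).round(2),'pos',p.round(4),'F',np.round(s['ft_force'],1),'M',np.round(s['torque'],2),'w',round(float(s['width']),4),s['grip_force'].__round__(1))
E
python3 -m crank '{"steps":[[[0.034,-0.007,0],[0.148,0.684,0]],[[0.034,-0.007,0],[0.148,0.684,0]],[[0,0,0],[0,0,0]]]}' >/dev/null; python3 tilt.py
python3 -m crank '{"steps":[[[-0.034,0.007,0.01],[-0.148,-0.684,0]],[[-0.034,0.007,0.01],[-0.148,-0.684,0]],[[-0.034,0.007,0.01],[-0.148,-0.684,0]],[[-0.034,0.007,0.01],[-0.148,-0.684,0]],[[0,0,0],[0,0,0]]]}' > /dev/null; python3 tilt.py
```

```text
t 10.12 tilt 7.31 side -0.09 pos [0.581  0.1679 0.0958] F [-13.   -2.9  24. ] M [-0.69  3.23  0.08] w 0.0378 40.0
t 10.53 tilt -7.31 side -0.0 pos [0.5769 0.1686 0.0962] F [-2.   1.4  5.1] M [ 0.18  0.7  -0.13] w 0.0379 40.0
```

```bash
python3 -m crank '{"steps":[[[0.036,-0.008,0.01],[0.148,0.684,0]],[[0.036,-0.008,0.01],[0.148,0.684,0]],[[0.036,-0.008,0.01],[0.148,0.684,0]],[[0.036,-0.008,0.01],[0.148,0.684,0]],[[0,0,0],[0,0,0]]]}' >/dev/null; python3 tilt.py
python3 -m crank '{"steps":[[[-0.036,0.008,0.01],[-0.148,-0.684,0]],[[-0.036,0.008,0.01],[-0.148,-0.684,0]],[[-0.036,0.008,0.01],[-0.148,-0.684,0]],[[-0.036,0.008,0.01],[-0.148,-0.684,0]],[[0,0,0],[0,0,0]]]}' > /dev/null; python3 tilt.py
python3 -m crank '{"steps":[[[0.04,-0.009,0.01],[0.148,0.684,0]],[[0.04,-0.009,0.01],[0.148,0.684,0]],[[0.04,-0.009,0.01],[0.148,0.684,0]],[[0.04,-0.009,0.01],[0.148,0.684,0]],[[0,0,0],[0,0,0]]]}' >/dev/null; python3 tilt.py
python3 -m crank '{"steps":[[[-0.04,0.009,0.01],[-0.148,-0.684,0]],[[-0.04,0.009,0.01],[-0.148,-0.684,0]],[[-0.04,0.009,0.01],[-0.148,-0.684,0]],[[-0.04,0.009,0.01],[-0.148,-0.684,0]],[[0,0,0],[0,0,0]]]}' > /dev/null; python3 tilt.py
```

```text
t 10.95 tilt 7.28 side -0.07 pos [0.582  0.1666 0.0962] F [-5.6 -2.7 11.9] M [-0.6   1.26  0.04] w 0.0377 40.0
t 11.37 tilt -7.25 side 0.0 pos [0.577  0.1682 0.097 ] F [ 2.5  1.  -7.2] M [ 0.12 -0.49 -0.08] w 0.0374 40.0
t 11.78 tilt 7.41 side -0.09 pos [0.5821 0.1665 0.0971] F [-2.   2.7 -0.8] M [ 0.5   0.22 -0.05] w 0.0379 40.0
t 12.2 tilt -7.26 side 0.04 pos [0.5766 0.1679 0.0987] F [  4.4  -1.  -11. ] M [ 0.08 -0.58 -0.05] w 0.0374 40.0
```

```bash
python3 -m crank '{"steps":[[[0.047,-0.01,0.01],[0.148,0.684,0]],[[0.047,-0.01,0.01],[0.148,0.684,0]],[[0.047,-0.01,0.01],[0.148,0.684,0]],[[0.047,-0.01,0.01],[0.148,0.684,0]],[[0,0,0],[0,0,0]]]}' >/dev/null; python3 tilt.py
python3 -m crank '{"steps":[[[-0.049,0.01,0.01],[-0.148,-0.684,0]],[[-0.049,0.01,0.01],[-0.148,-0.684,0]],[[-0.049,0.01,0.01],[-0.148,-0.684,0]],[[-0.049,0.01,0.01],[-0.148,-0.684,0]],[[0,0,0],[0,0,0]]]}' > /dev/null; python3 tilt.py
python3 - <<'E'
from h import *
for n in('scene','side'): snap(n,n+'5')
a=cv2.imread('pics/scene5.png')[185:285,275:395]; b=cv2.imread('pics/side5.png')[205:305,220:340]
cv2.imwrite('pics/m5.png',np.hstack([cv2.resize(a,(400,333)),cv2.resize(b,(400,333))]))
E
```

```text
t 12.62 tilt 7.37 side -0.05 pos [0.5822 0.1664 0.0986] F [-2.7  2.8 -3.8] M [ 0.6   0.48 -0.  ] w 0.0379 40.0
t 13.03 tilt -7.3 side 0.05 pos [0.576  0.168  0.1009] F [  3.   -0.3 -12. ] M [ 0.12 -0.22 -0.07] w 0.0379 40.0
```

View pics/m5.png

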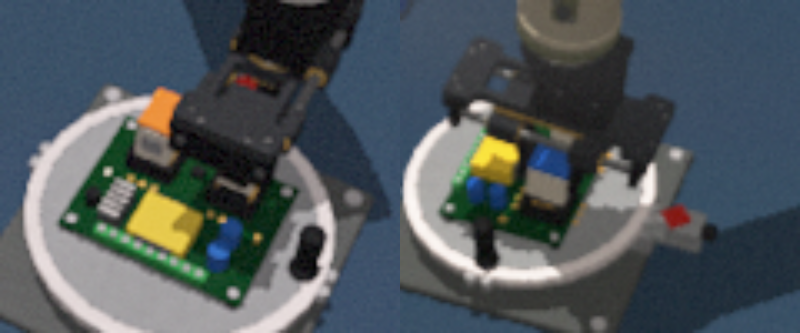

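The side view shows the blue relay tilted between the fingers, with its case lifted at the edge. The pull is steady at 12 N or less, so I'll continue.

```bash
python3 -m crank '{"steps":[[[0.052,-0.011,0.01],[0.148,0.684,0]],[[0.052,-0.011,0.01],[0.148,0.684,0]],[[0.052,-0.011,0.01],[0.148,0.684,0]],[[0.052,-0.011,0.01],[0.148,0.684,0]],[[0,0,0],[0,0,0]]]}' >/dev/null; python3 tilt.py
python3 -m crank '{"steps":[[[-0.054,0.012,0.01],[-0.148,-0.684,0]],[[-0.054,0.012,0.01],[-0.148,-0.684,0]],[[-0.054,0.012,0.01],[-0.148,-0.684,0]],[[-0.054,0.012,0.01],[-0.148,-0.684,0]],[[0,0,0],[0,0,0]]]}' > /dev/null; python3 tilt.py
python3 -m crank '{"steps":[[[0.056,-0.012,0.01],[0.148,0.684,0]],[[0.056,-0.012,0.01],[0.148,0.684,0]],[[0.056,-0.012,0.01],[0.148,0.684,0]],[[0.056,-0.012,0.01],[0.148,0.684,0]],[[0,0,0],[0,0,0]]]}' >/dev/null; python3 tilt.py
python3 -m crank '{"steps":[[[-0.058,0.012,0.01],[-0.148,-0.684,0]],[[-0.058,0.012,0.01],[-0.148,-0.684,0]],[[-0.058,0.012,0.01],[-0.148,-0.684,0]],[[-0.058,0.012,0.01],[-0.148,-0.684,0]],[[0,0,0],[0,0,0]]]}' > /dev/null; python3 tilt.py
```

```text
t 13.55 tilt 7.45 side -0.07 pos [0.5827 0.1662 0.1008] F [-4.9  2.4 -3.2] M [ 0.42  0.98 -0.05] w 0.0379 40.0
t 13.97 tilt -7.21 side 0.04 pos [0.5762 0.1681 0.103 ] F [  0.9   0.7 -12.4] M [-0.    0.04 -0.  ] w 0.0372 40.0
t 14.38 tilt 7.47 side -0.04 pos [0.583  0.1658 0.1031] F [-5.5  0.3 -2.6] M [-0.05  1.33 -0.19] w 0.0377 40.0
t 14.8 tilt -7.14 side 0.04 pos [0.5757 0.1683 0.105 ] F [ -1.2   0.1 -10.8] M [0.09 0.57 0.01] w 0.0378 40.0
```

```bash
python3 -m crank '{"steps":[[[0.06,-0.013,0.01],[0.148,0.684,0]],[[0.06,-0.013,0.01],[0.148,0.684,0]],[[0.06,-0.013,0.01],[0.148,0.684,0]],[[0.06,-0.013,0.01],[0.148,0.684,0]],[[0,0,0],[0,0,0]]]}' >/dev/null; python3 tilt.py
python3 -m crank '{"steps":[[[-0.062,0.013,0.01],[-0.148,-0.684,0]],[[-0.062,0.013,0.01],[-0.148,-0.684,0]],[[-0.062,0.013,0.01],[-0.148,-0.684,0]],[[-0.062,0.013,0.01],[-0.148,-0.684,0]],[[0,0,0],[0,0,0]]]}' > /dev/null; python3 tilt.py
python3 -m crank '{"steps":[[[0.064,-0.013,0.01],[0.148,0.684,0]],[[0.064,-0.013,0.01],[0.148,0.684,0]],[[0.064,-0.013,0.01],[0.148,0.684,0]],[[0.064,-0.013,0.01],[0.148,0.684,0]],[[0,0,0],[0,0,0]]]}' >/dev/null; python3 tilt.py
python3 -m crank '{"steps":[[[-0.066,0.014,0.01],[-0.148,-0.684,0]],[[-0.066,0.014,0.01],[-0.148,-0.684,0]],[[-0.066,0.014,0.01],[-0.148,-0.684,0]],[[-0.066,0.014,0.01],[-0.148,-0.684,0]],[[0,0,0],[0,0,0]]]}' > /dev/null; python3 tilt.py
```

```text
t 15.22 tilt 7.48 side -0.05 pos [0.5835 0.1657 0.1065] F [-8.7 -1.2  3.1] M [-0.48  1.92  0.05] w 0.0376 40.0
t 15.63 tilt -7.18 side -0.08 pos [0.5766 0.1693 0.1086] F [-0.5  1.5 -0.9] M [ 0.05  0.13 -0.05] w 0.0376 40.0
t 16.05 tilt 7.24 side -0.14 pos [0.5862 0.1649 0.1089] F [-1.7 -4.1  7.5] M [-1.08  0.36  0.1 ] w 0.0379 40.0
t 16.47 tilt -7.15 side -0.05 pos [0.5759 0.1693 0.1101] F [ 0.3  1.5 -0.7] M [0.11 0.06 0.03] w 0.0378 40.0
```

The pull is now about 0 N, so the relay seems free. I'll level it and raise it gently.

```bash
python3 -m crank '{"steps":[[[0.055,-0.03,0.03],[0.15,0.7,0]],[[0.055,-0.03,0.03],[0.15,0.7,0]],[[0,0,0.03],[0,0,0]],[[0,0,0],[0,0,0]],[[0,0,0],[0,0,0]]]}' >/dev/null; python3 tilt.py
python3 -m crank '{"steps":[[[0,0,0.1],[0,0,0]],[[0,0,0.1],[0,0,0]],[[0,0,0.1],[0,0,0]],[[0,0,0.1],[0,0,0]],[[0,0,0.1],[0,0,0]],[[0,0,0],[0,0,0]],[[0,0,0],[0,0,0]]]}' > /dev/null; python3 tilt.py
python3 - <<'E'
from h import *
for n in('scene','side'): snap(n,n+'6')
a=cv2.imread('pics/scene6.png')[185:285,275:395]; b=cv2.imread('pics/side6.png')[205:305,220:340]
cv2.imwrite('pics/m6.png',np.hstack([cv2.resize(a,(400,333)),cv2.resize(b,(400,333))]))
E
```

```text
t 16.88 tilt 0.14 side -0.02 pos [0.5797 0.1666 0.1113] F [ 0.5 -0.1 -0.6] M [ 0.01 -0.09 -0.01] w 0.0376 40.0
t 17.47 tilt 0.13 side 0.0 pos [0.5795 0.1666 0.1241] F [ 0.1 -0.  -0.3] M [-0.03 -0.13 -0.02] w 0.0379 40.0
```

View pics/m6.png

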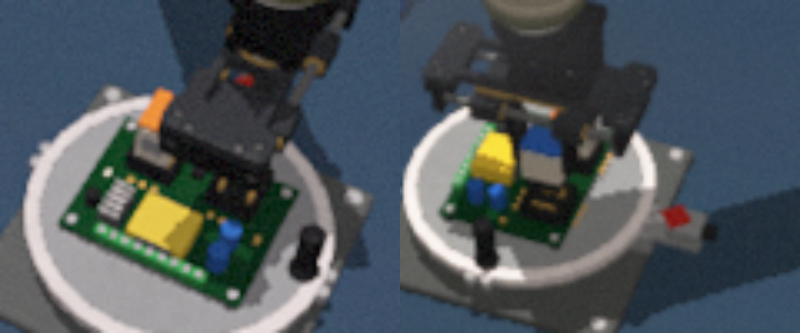

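The side view shows the relay held upright with its case clear above the now-empty socket (case bottom near crop pixel (543,185)), and the orange relay is still plugged in. I'll check its height by depth.

Run:
```python
from h import *
C=np.load('pics/side6.npz')
for u in(260,263,266):
    print(u,[(v,(world(C,u,v)*1000).round(0).astype(int).tolist(),C['pixels'][v,u].tolist()) for v in range(243,274,2)])
```

```text
260 [(243, [591, 157, 153], [112, 63, 33]), (245, [590, 163, 151], [124, 64, 33]), (247, [589, 171, 151], [123, 66, 34]), (249, [588, 178, 149], [124, 67, 34]), (251, [587, 182, 144], [103, 104, 108]), (253, [587, 182, 137], [104, 117, 125]), (255, [588, 181, 126], [106, 119, 126]), (257, [589, 180, 116], [105, 117, 125]), (259, [590, 178, 105], [51, 56, 61]), (261, [595, 155, 70], [19, 21, 22]), (263, [595, 161, 67], [23, 24, 26]), (265, [591, 177, 76], [36, 71, 91]), (267, [590, 186, 78], [16, 20, 26]), (269, [590, 185, 67], [15, 14, 13]), (271, [590, 187, 60], [23, 33, 18]), (273, [588, 198, 65], [16, 38, 7])]
263 [(243, [583, 155, 151], [97, 65, 38]), (245, [582, 161, 150], [123, 68, 37]), (247, [580, 168, 148], [122, 66, 33]), (249, [578, 180, 152], [123, 68, 33]), (251, [578, 185, 149], [113, 86, 74]), (253, [579, 182, 137], [101, 115, 124]), (255, [578, 185, 132], [106, 120, 128]), (257, [579, 183, 121], [105, 116, 125]), (259, [580, 182, 111], [87, 95, 103]), (261, [581, 179, 98], [19, 26, 26]), (263, [586, 157, 64], [21, 30, 41]), (265, [372, 1131, 1184], [28, 33, 37]), (267, [580, 189, 83], [30, 55, 70]), (269, [580, 191, 75], [18, 17, 15]), (271, [580, 190, 66], [20, 18, 18]), (273, [580, 195, 62], [15, 39, 4])]
266 [(243, [562, 211, 211], [37, 36, 40]), (245, [562, 211, 204], [35, 39, 37]), (247, [571, 171, 153], [108, 60, 37]), (249, [569, 179, 152], [122, 63, 34]), (251, [569, 182, 147], [110, 59, 30]), (253, [568, 188, 145], [106, 116, 122]), (255, [569, 184, 132], [104, 116, 127]), (257, [570, 182, 121], [101, 112, 122]), (259, [570, 186, 117], [103, 117, 127]), (261, [570, 186, 108], [22, 25, 22]), (263, [576, 159, 68], [22, 36, 42]), (265, [574, 169, 70], [19, 24, 24]), (267, [574, 172, 64], [33, 53, 67]), (269, [570, 192, 78], [24, 25, 25]), (271, [571, 192, 69], [22, 16, 17]), (273, [570, 195, 63], [18, 33, 7])]
```

```bash
python3 -c "
from h import *
print(ticket.close_job())"
```

```text
the job is handed in; nothing more can be done
None
```

The job is handed in: the turntable is in its front click, and the blue-capped relay was rocked free at 13 N of pull or less (readings at swing ends). It is held upright about 17 mm above its socket, with the orange relay still plugged in.

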